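# Clip the wheel spanner onto its keeper eye

## Robot

A 6-joint arm with a two-finger parallel gripper is mounted at the origin on the work surface. World frame = base frame: x ahead of the robot, y to its left, z up, the work surface at z = 0. Lengths are in m, angles in rad, forces in N, time in s.
With the tool pointing down it reaches from about 0.325 to 0.85 m from the base axis. Payload 15.5 kg.
Tool frame: the origin (TCP) lies at the very end of the fingers, on their centre line; the grasp point (between the pads) lies 19 mm behind it; x points along the fingers, y is the direction in which the jaws open and shut, and the axes are right-handed (so a half turn about x gives the same grasp; the last joint's range is limited). The gripper opens to 91 mm and grips with 3 to 60 N. Pads are 32 mm wide; open, the fingers measure 118 mm over their backs; the gripper's body (76 mm by 178 mm) begins 60 mm behind the grasp point.
Start: joints at [-1.369, 0.494, 1.345, -0, 1.302, -0.096], TCP at [0.183, -0.598, 0.214] pointing down, gripper open.
Joint ranges: [-2.91, 2.91], [-0.82, 2.16], [0.22, 2.67], [-1.22, 4.37], [0.12, 2.79], [-3.08, 3.08]. Speed limits (rad/s): [1.89, 1.89, 2.57, 3.01, 3.01, 3.01].

## Interface

Orientations are given as a 3x3 rotation matrix whose columns are the frame's x, y, z axes.
In Python, from station import get_obs, vision, workorder gives the robot as it stands.
- The arm moves only by the tool carry_out, never from a script. Its argument "targets" is a list of rows, each an object with "gripper": the opening, from 0 (shut) to 1 (fully open); "dp": the shift along the tool's x, y, z in cm, a list of three; "rot": the turn, a rotation vector about the tool's x, y, z in degrees, a list of three. A call has 1 to 12 rows; each row shifts and turns the pose as measured when the row begins, along the tool's axes as they then stand; what a row does not reach is not made up. A row lasts 1/12 s, in which the tool goes at most 41.7 mm and 7.16 degrees, less where a joint would pass 70% of its speed; a pose out of reach is approached as far as the arm can. A call with a gripper value outside its range is refused whole. The fingers move at their own pace and stop on an object; the grip force is fixed at half the most. Time passes only in rows, so rows that do not move let the fingers close. It gives the time, the measured TCP pose, the force and the opening at its end, in the units of the state.
- get_obs(): the state, without advancing time (a new reading comes with each control period).
- vision.grab_frame(name): name is "scene" or "side" or "wrist"; returns a dict with "pixels" (420x560x3 uint8, blue, green, red), "mtx" (3x3 intrinsics, pixels), "R" (3x3) and "t" (3): a world point X has camera coordinates R X + t; the wrist camera has in their place "T_tool_cam" (4x4, takes a point from camera to tool coordinates, whose origin is the TCP and whose axes are the tool frame's). Camera axes: x right, y down, z forward; pixel columns grow to the right and rows downward; lengths in m; the calibration is good to about 2 mm. A picture is of the moment at which its call begins: read the wrist's pose just before it. There is no depth.
- workorder.sign_off(): hands the job in, once; it reports no verdict.
The state is a dict: "time": time; "q": joint angles; "joint_velocities": joint speeds; "joint_torque": joint torques, N m; "position": TCP position; "orientation": TCP orientation; "force": force on the tool from outside, world axes, zero at the start; "wrist_torque": the same for the moment, N m; "width": finger opening in m.
Only numpy, scipy, OpenCV 4.12 (cv2) and the standard library are available. Lean on these libraries where they do the work, as an engineer would, in place of code of your own. Each camera call takes 0.05 s, during which the arm holds its last target.

## Task

Put the grinder's wheel spanner away: clip its snap hook onto the near upright of the steel keeper eye, which drags stiffly in its track, by pressing the sprung gate gently against that upright until the bar is inside and the gate has snapped shut behind it. Then prove the catch by pulling the hook back until the eye is hard against its stop and keeping up a steady tug of about 15 N for a good second, and leave the spanner lying flat on the bench, clipped on and let go. Never force hook and eye together harder than about 25 N, and leave the other things on the bench alone.

Things in the scene. Friction and masses are not known exactly. Their poses are not given: they have to be found in the camera images.
- handle (a point): Wheel spanner with a snap-hook end, 205 mm long, 0.25 to 0.5 kg, lying flat on the bench. The point is the centre of its black rubber handle (90 mm long, 22 wide, 24 high; 12 mm above the underside). x runs along the spanner to the hook, z up, y to the left. Handle x -45 to 45; behind it, to x = -95, a flat open steel jaw 39 mm wide; in front the hook's loop.
- spanner: The same spanner, same axes; origin on its underside below the closed back of the loop (50 mm ahead of the handle centre). The loop: 10 mm round bar lying flat, centre line 12 mm above the underside, through (x, y in mm, from this origin) (46,-24) gate hinge, (0,-24), (0,31), (42,31), (56,22), (56,10) nose, whose rounded end reaches y = 5. The gate closes the front.
- mouth (a point): On the spanner, same axes: middle of the hook's mouth on the closed gate's centre line, 96 mm ahead of the handle centre, 5 mm to its right (y = -5), same height. A 10 mm bar passes here towards -x if its centre is within about 9 mm right (-y) and 5 mm left of this point; further left it jams on the nose, further right on the plain arm.
- pocket (a point): On the spanner, same axes: a place in the pocket behind the nose where the caught bar's centre belongs, 90 mm ahead of the handle centre, y = 18. Bar centre limits inside the loop: x 60 (closed back) to about 96 and y -14 to 21 from the handle centre. The gate is clear of the bar once its centre is over 38 mm from the gate hinge (x 96, y -24 from the handle centre).
- gate (a joint): Sprung gate, rad: 0 shut (8 mm round bar along y across the mouth, from its hinge at x 96, y -24 mm from the handle centre to its tip at y = 9, just inside the nose), growing as it swings inward about z, at most 1.25. Spring 0.05 N m shut, 0.12 N m open: about 2 to 6 N at the bar. It always shuts by itself and cannot swing outward.
- eye: Keeper eye: an upright closed staple of 10 mm round steel bar, 55 mm high to its top bar's centre line, 85 mm between its two uprights. It slides along its x in a low fixed steel track (30 mm wide, 3 mm high) with up to 30 mm of play between hidden stops, standing anywhere in the play; it drags stiffly, at about 7 N. Origin: bench level, on the near upright's axis; x points to the far upright, z up.
- upright (a point): On the eye: point on the axis of the near upright (10 mm diameter), 30 mm above the bench; axes as the eye. The hook comes on along the eye's +x, its own x along it. The gate gives way before the eye slides; a tug along -x drags the eye (about 7 N) an unknown way, 0 to 30 mm, to its near stop, where it bears hard. The track begins 17 mm short of the near upright at the near stop.
- jar: Bystander: glass jar, 56 mm diameter, 75 mm high, standing. Origin under its centre.
- block: Bystander: steel block 70 x 50 x 30 mm with a 20 mm hole. Origin under its centre.
- brush: Bystander: hand brush lying on the bench. Origin under its middle, x along it.
Not all that is in view belongs to the job. Leave any blue, brown or purple look-alike of the spanner alone.

How it is judged:
On the way, in this order (a step that is already met when the one before it is completed fails the run):
1. the eye's near upright presses the gate of the hook well inward (value of joint gate above 0.6 rad and contact force between spanner and eye above 0.5 N), for 0.1 s.
2. the near upright is inside the hook and the gate has shut behind it (x of upright in the frame of handle between 0.057 and 0.1 m and y of upright in the frame of handle between -0.018 and 0.028 m and z of upright in the frame of handle between -0.022 and 0.03 m and value of joint gate below 0.12 rad), for 0.1 s.
3. the clipped hook is tugged back against the upright with 11 to 20 N for 0.6 s, the gate staying shut (all of step 2 and x of upright in the frame of handle above 0.082 m and contact force between spanner and eye between 11 and 20 N), for 0.6 s.
At the end, for the whole second after the job is handed in: The near upright of the eye stands inside the hook's loop, the gate is shut (under 0.12 rad), and the spanner lies flat on the bench (underside within 8 mm of it, tilt under 0.12 rad), at rest and released (all of step 2 and height (world z) of spanner below 0.008 m and angle between spanner's own z axis and vertical below 0.12 rad and linear speed of spanner below 0.02 m/s); the robot touches nothing.
It fails at once if hook and eye are forced together with more than 28 N (contact force between spanner and eye above 28 N).
It fails at once if the jar is moved more than 20 mm (distance of jar from where it was at the start of the episode above 0.02 m).
It fails at once if the block is moved more than 20 mm (distance of block from where it was at the start of the episode above 0.02 m).
It fails at once if the brush is moved more than 20 mm (distance of brush from where it was at the start of the episode above 0.02 m).
It also fails if it takes over 61 s, if anything falls off the work surface, if the arm or the gripper's body presses on something with over 40 N, if the wrist force passes 120 N, or if a joint passes its speed limit or range.

## Working session

There is one attempt and no reset: what is moved stays moved. The work goes in short steps, Python scripts to look and compute and a tool call to move; the robot and the scene stay as the last step left them, time stands still between calls to the robot, and variables do not carry over. Pictures are saved under pics/ and viewed, and the job is handed in when it is done.

Besides the shell and the picture viewer there is one more tool, called after ">>>" by a JSON object that holds its "method" and its "body", one argument or row to a line. carry_out: Moves the arm, as the interface text tells. Its arguments: {"type":"object","properties":{"targets":{"type":"array","items":{"type":"object","properties":{"gripper":{"type":"number"},"dp":{"type":"array","items":{"type":"number"}},"rot":{"type":"array","items":{"type":"number"}}}}}},"required":["targets"]}

```bash
ls; mkdir -p pics
python3 - <<'E'
from station import get_obs, vision
import cv2,numpy as np
o=get_obs(); print(o)
for n in ("scene","side","wrist"):
    f=vision.grab_frame(n); cv2.imwrite(f"pics/{n}0.png",f["pixels"])
    np.savez(f"pics/{n}0.npz",**{k:v for k,v in f.items()})
    print(n,{k:np.round(v,4).tolist() for k,v in f.items() if k!="pixels"})
E
```

```text
pics
{'time': 0.0, 'q': array([-1.36952091e+00,  4.94181123e-01,  1.34609865e+00,  1.58416625e-06,
        1.30248378e+00, -9.55019597e-02]), 'joint_velocities': array([-0.00038176, -0.00093876,  0.00075909, -0.00073036, -0.00170311,
       -0.00046465]), 'joint_torque': array([ 3.32477739e-04, -8.78820777e+01, -3.81858659e+01,  7.05606001e-02,
        5.28408133e-02, -3.68231747e-05]), 'position': array([ 0.18270575, -0.59732552,  0.21335054]), 'orientation': array([[-2.32588029e-04,  2.92439452e-01, -9.56284013e-01],
       [ 1.14756440e-03, -9.56283331e-01, -2.92439523e-01],
       [-9.99999314e-01, -1.16541542e-03, -1.13173051e-04]]), 'force': array([ 1.13249776, -0.79102813, -0.18148366]), 'wrist_torque': array([-0.00970799,  0.01571038, -0.00648686]), 'width': 0.09130084732541434}
scene {'mtx': [[399.9792, 0.0, 282.4997], [0.0, 399.9792, 205.3887], [0.0, 0.0, 1.0]], 'R': [[-0.2781, 0.9605, 0.0051], [0.7571, 0.2224, -0.6143], [-0.5912, -0.167, -0.7891]], 't': [0.1405, -0.3625, 1.5082]}
side {'mtx': [[409.3463, 0.0, 281.6404], [0.0, 409.3463, 211.2962], [0.0, 0.0, 1.0]], 'R': [[-0.9438, -0.3303, 0.0095], [-0.2467, 0.6851, -0.6854], [0.2198, -0.6493, -0.7281]], 't': [0.5202, 0.1816, 1.1794]}
wrist {'mtx': [[328.4298, 0.0, 284.1591], [0.0, 328.4298, 206.5023], [0.0, 0.0, 1.0]], 'T_tool_cam': [[-0.0007, -0.2683, 0.9633, -0.1712], [1.0, 0.0, 0.0007, 0.0009], [-0.0002, 0.9633, 0.2683, -0.0756], [0.0, 0.0, 0.0, 1.0]]}
```

View pics/scene0.png

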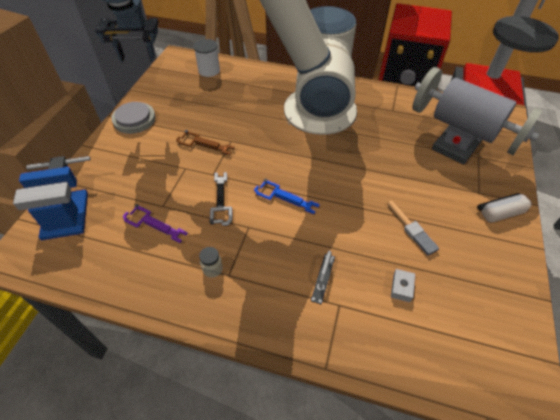

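View pics/side0.png

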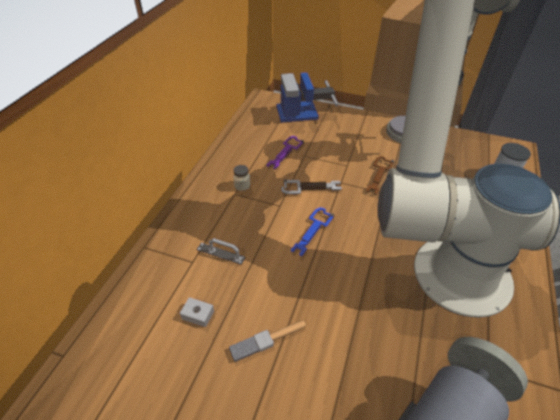

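View pics/wrist0.png

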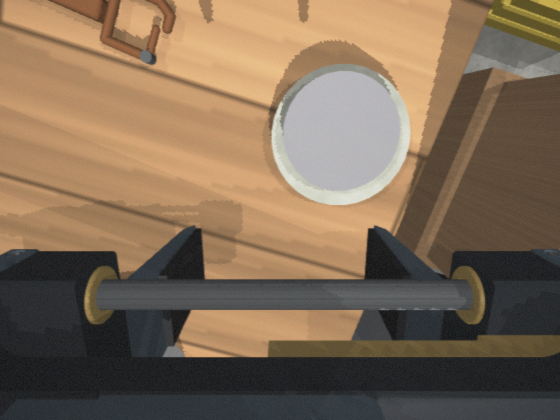

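Spanner (black handle) is at about (220,195) in the scene view and (313,186) in the side view. The eye is at about (323,277) in the scene and (220,250) in the side. I'll zoom in on both.

Run:
```python
import cv2,numpy as np
def crop(n,x0,y0,w,h,s):
    im=cv2.imread(f"pics/{n}0.png")[y0:y0+h,x0:x0+w]
    return cv2.resize(im,None,fx=s,fy=s,interpolation=cv2.INTER_CUBIC)
a=crop("scene",195,165,50,70,8);b=crop("scene",300,240,50,70,8)
cv2.imwrite("pics/c1.png",np.hstack([a,b]))
a=crop("side",275,165,75,35,10);b=crop("side",190,230,60,40,10)
cv2.imwrite("pics/c2.png",a);cv2.imwrite("pics/c3.png",b)
```

```text
(no output)
```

View pics/c1.png

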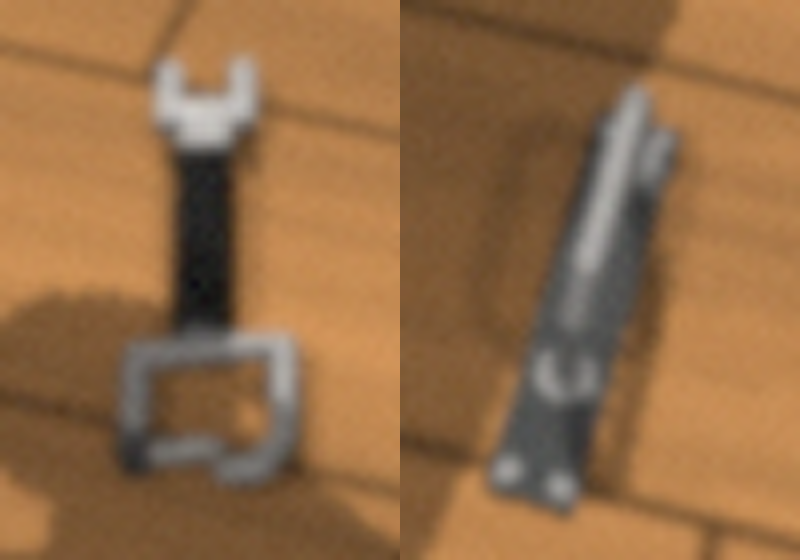

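View pics/c2.png

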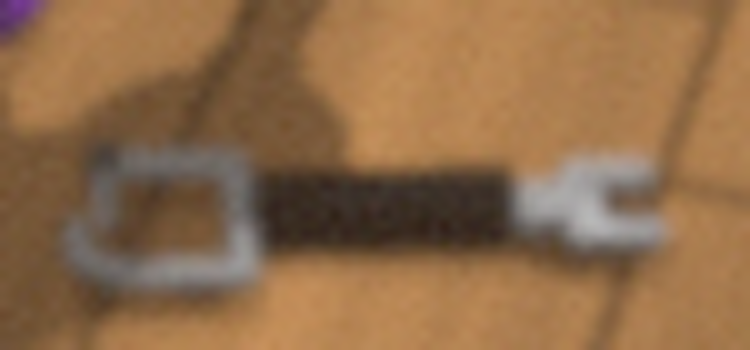

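View pics/c3.png

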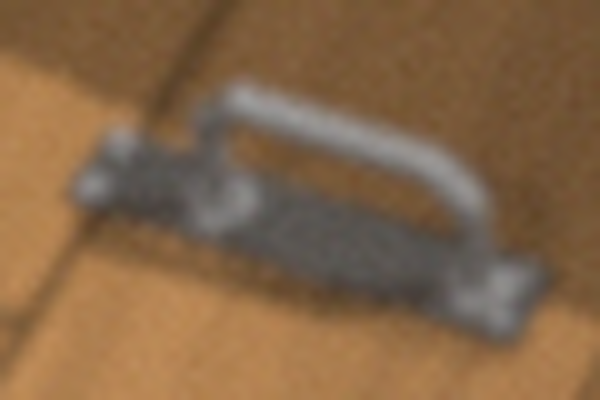

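```bash
cat > h.py <<'E'
import numpy as np,cv2
def cam(n,tag="0"):
    d=np.load(f"pics/{n}{tag}.npz"); return d["mtx"],d["R"],d["t"]
def onplane(n,uv,z):
    K,R,t=cam(n); d=R.T@np.linalg.solve(K,[uv[0],uv[1],1]); c=-R.T@t
    return c+d*(z-c[2])/d[2]
def proj(n,X):
    K,R,t=cam(n); p=K@(R@np.asarray(X)+t); return p[:2]/p[2]
def tri(a,b):
    P=[]
    for n in("scene","side"):
        K,R,t=cam(n);P.append(K@np.c_[R,t])
    X=cv2.triangulatePoints(P[0],P[1],np.array(a,float).reshape(2,1),np.array(b,float).reshape(2,1)).ravel()
    return X[:3]/X[3]
E
python3 - <<'E'
from h import *
np.set_printoptions(precision=4,suppress=True)
s=lambda x,y:(195+x/8,165+y/8)
e=lambda x,y:(300+(x-400)/8,240+y/8)
s2=lambda x,y:(275+x/10,165+y/10)
e2=lambda x,y:(190+x/10,230+y/10)
# spanner
for nm,a,z in [("handle rear",s(203,150),.018),("handle front",s(203,330),.018),("hinge",s(135,460),.012),("loop backR",s(135,350),.012),("loop backL",s(285,345),.012),("jaw tips",s(207,62),.01)]:
    print(nm,onplane("scene",a,z))
for nm,a,z in [("handle rear",s2(515,208),.018),("handle front",s2(262,208),.018),("hinge",s2(103,160),.012),("backR",s2(237,160),.012),("backL",s2(245,270),.012),("jaw",s2(660,205),.01)]:
    print("side",nm,onplane("side",a,z))
for nm,a in [("far end L",e(500,480)),("far end R",e(568,505)),("collar far",e(567,378))]: print(nm,onplane("scene",a,.003))
for nm,a in [("far end",e2(75,195)),("far end",e2(118,135)),("rob end",e2(505,338)),("rob end",e2(548,268)),("collar far",e2(222,205)),("collar rob",e2(480,290))]: print("side",nm,onplane("side",a,.003))
print("top far",onplane("side",e2(232,97),.055),"top rob",onplane("side",e2(478,190),.055))
print("scene top rob",onplane("scene",e(637,97),.055))
E
```

```text
handle rear [ 0.4667 -0.214   0.018 ]
handle front [ 0.5501 -0.181   0.018 ]
hinge [ 0.609 -0.185  0.012]
loop backR [ 0.562  -0.2043  0.012 ]
loop backL [ 0.5439 -0.1512  0.012 ]
jaw tips [ 0.4161 -0.2333  0.01  ]
side handle rear [ 0.4614 -0.2085  0.018 ]
side handle front [ 0.5431 -0.179   0.018 ]
side hinge [ 0.6042 -0.1897  0.012 ]
side backR [ 0.5602 -0.2056  0.012 ]
side backL [ 0.541 -0.154  0.012]
side jaw [ 0.4161 -0.2356  0.01  ]
far end L [0.7585 0.1539 0.003 ]
far end R [0.7607 0.1768 0.003 ]
collar far [0.7173 0.1667 0.003 ]
side far end [0.7566 0.1776 0.003 ]
side far end [0.7549 0.1526 0.003 ]
side rob end [0.6144 0.1826 0.003 ]
side rob end [0.6125 0.1549 0.003 ]
side collar far [0.7135 0.1662 0.003 ]
side collar rob [0.6282 0.1691 0.003 ]
top far [0.7048 0.164  0.055 ] top rob [0.6241 0.1713 0.055 ]
scene top rob [0.6377 0.1681 0.055 ]
```

>>> {"method": "carry_out", "body": {
  "targets": [
    {"gripper": 1, "dp": [0, -2.4, -3.5], "rot": [0, 0, 0]},
    {"gripper": 1, "dp": [0, -2.4, -3.5], "rot": [0, 0, 0]},
    {"gripper": 1, "dp": [0, -2.4, -3.5], "rot": [0, 0, 0]},
    {"gripper": 1, "dp": [0, -2.4, -3.5], "rot": [0, 0, 0]},
    {"gripper": 1, "dp": [0, -2.4, -3.5], "rot": [0, 0, 0]},
    {"gripper": 1, "dp": [0, -2.4, -3.5], "rot": [0, 0, 0]},
    {"gripper": 1, "dp": [1, -2.4, -3.5], "rot": [-1, 0, 0]},
    {"gripper": 1, "dp": [1, -2.4, -3.5], "rot": [-1, 0, 0]},
    {"gripper": 1, "dp": [1, -2.4, -3.5], "rot": [-1, 0, 0]},
    {"gripper": 1, "dp": [1, -2.4, -3.5], "rot": [-1, 0, 0]},
    {"gripper": 1, "dp": [1, -2.4, -3.5], "rot": [0, 0, 0]},
    {"gripper": 1, "dp": [1, -2.4, -3.5], "rot": [0, 0, 0]}
  ]
}}

```text
time: 1.15
position: [0.4819, -0.2075, 0.1557]
orientation: [[0.002, 0.351, -0.936], [-0.003, -0.936, -0.351], [-1.0, 0.004, -0.0]]
force: [1.3, -0.9, 1.0]
width: 0.0909
```

```bash
cat >> h.py <<'E'
def snap(tag,n="wrist"):
    from station import get_obs, vision
    o=get_obs(); f=vision.grab_frame(n); cv2.imwrite(f"pics/{n}{tag}.png",f["pixels"])
    np.savez(f"pics/{n}{tag}.npz",pos=o["position"],ori=o["orientation"],**f); return o,f
def wcam(tag):
    d=np.load(f"pics/wrist{tag}.npz"); T=d["T_tool_cam"]; W=np.eye(4);W[:3,:3]=d["ori"];W[:3,3]=d["pos"]
    return d["mtx"],W@T
def wplane(tag,uv,z):
    K,T=wcam(tag); d=T[:3,:3]@np.linalg.solve(K,[uv[0],uv[1],1]); c=T[:3,3]; return c+d*(z-c[2])/d[2]
def wproj(tag,X):
    K,T=wcam(tag); p=K@(np.linalg.inv(T)@np.append(X,1))[:3]; return p[:2]/p[2]
E
python3 - <<'E'
from h import *
np.set_printoptions(precision=4,suppress=True)
o,f=snap("1"); print(o["time"],o["position"],o["orientation"],o["force"])
E
```

```text
1.15 [ 0.4819 -0.2075  0.1557] [[ 0.0016  0.3513 -0.9363]
 [-0.0034 -0.9363 -0.3513]
 [-1.      0.0037 -0.0003]] [ 1.2579 -0.9367  0.9982]
```

View pics/wrist1.png

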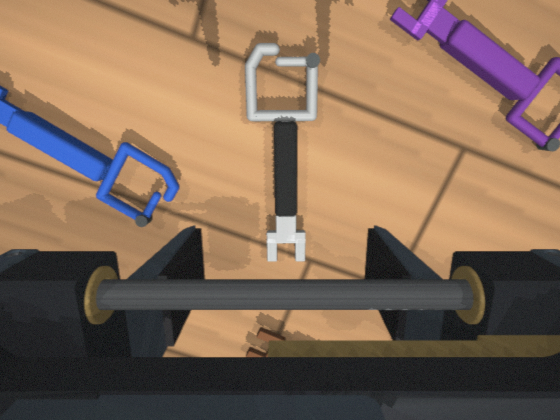

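The spanner is upright in view: handle from (285,121) to (286,215), hinge at (313,60), nose at about (270,48).

Run:
```python
from h import *
np.set_printoptions(precision=4,suppress=True)
d=np.load("pics/wrist1.npz");Ro,p=d["ori"],d["pos"]
P={k:wplane("1",uv,z) for k,uv,z in [("front",(285,121),.024),("rear",(286,215),.024),("hinge",(313,60),.014),("backR",(312,117),.012),("backL",(252,115),.012),("jaw",(286,258),.01)]}
for k,v in P.items(): print(k,v, "tool cm",(Ro.T@(v-p))*100)
m=(P["front"]+P["rear"])/2; a=P["front"]-P["rear"]; print(m,np.linalg.norm(a),np.degrees(np.arctan2(a[1],a[0])))
a=P["front"]-P["jaw"];print(np.degrees(np.arctan2(a[1],a[0])))
a=P["backL"]-P["backR"];print("back",np.degrees(np.arctan2(a[1],a[0]))-90,np.linalg.norm(a))
```

```text
front [ 0.5487 -0.1849  0.024 ] tool cm [13.1749  0.1831 -7.0449]
rear [ 0.4669 -0.2167  0.024 ] tool cm [13.1724  0.2874  1.7299]
hinge [ 0.6058 -0.1898  0.014 ] tool cm [ 14.1858   2.6463 -12.2253]
backR [ 0.5607 -0.2072  0.012 ] tool cm [14.3843  2.6858 -7.3833]
backL [ 0.5428 -0.1547  0.012 ] tool cm [14.3637 -2.8611 -7.5604]
jaw [ 0.4189 -0.235   0.01  ] tool cm [14.5707  0.3048  6.8681]
[ 0.5078 -0.2008  0.024 ] 0.08775431088987473 21.246410593264073
21.087804908757484
back 18.73600571145714 0.0554970472951842
```

>>> {"method": "carry_out", "body": {
  "targets": [
    {"gripper": 1, "dp": [3, 0.1, -0.9], "rot": [0, 0, 0]},
    {"gripper": 1, "dp": [3, 0.1, -0.9], "rot": [0, 0, 0]},
    {"gripper": 1, "dp": [3, 0, -0.8], "rot": [0, 0, 0]},
    {"gripper": 1, "dp": [2.5, 0, 0], "rot": [0, 0, 0]},
    {"gripper": 1, "dp": [1.5, 0, 0], "rot": [0, 0, 0]},
    {"gripper": 1, "dp": [0, 0, 0], "rot": [0, 0, 0]}
  ]
}}

```text
time: 1.7
position: [0.5145, -0.1892, 0.0189]
orientation: [[0.004, 0.362, -0.932], [-0.002, -0.932, -0.362], [-1.0, 0.003, -0.003]]
force: [-0.6, -0.1, -0.5]
width: 0.0911
```

>>> {"method": "carry_out", "body": {
  "targets": [
    {"gripper": 1, "dp": [0, 0.7, 1.2], "rot": [0, 0, 0]},
    {"gripper": 1, "dp": [0, 0, 0], "rot": [0, 0, 0]}
  ]
}}

```text
time: 1.87
position: [0.5052, -0.1996, 0.0183]
orientation: [[0.002, 0.363, -0.932], [-0.001, -0.932, -0.363], [-1.0, 0.001, -0.001]]
force: [-0.3, -0.3, -0.6]
width: 0.0911
```

>>> {"method": "carry_out", "body": {
  "targets": [
    {"gripper": 1, "dp": [1.3, 0, 0], "rot": [0, 0, 0]},
    {"gripper": 1, "dp": [0, 0, 0], "rot": [0, 0, 0]},
    {"gripper": 0.2, "dp": [0, 0, 0], "rot": [0, 0, 0]},
    {"gripper": 0, "dp": [0, 0, 0], "rot": [0, 0, 0]},
    {"gripper": 0, "dp": [0, 0, 0], "rot": [0, 0, 0]},
    {"gripper": 0, "dp": [0, 0, 0], "rot": [0, 0, 0]},
    {"gripper": 0, "dp": [0, 0, 0], "rot": [0, 0, 0]},
    {"gripper": 0, "dp": [0, 0, 0], "rot": [0, 0, 0]},
    {"gripper": 0, "dp": [0, 0, 0], "rot": [0, 0, 0]},
    {"gripper": 0, "dp": [0, 0, 0], "rot": [0, 0, 0]}
  ]
}}

```text
time: 2.7
position: [0.5082, -0.2008, 0.0115]
orientation: [[0.008, 0.362, -0.932], [-0.004, -0.932, -0.362], [-1.0, 0.006, -0.006]]
force: [0.3, -0.2, 0.4]
width: 0.0409
```

>>> {"method": "carry_out", "body": {
  "targets": [
    {"gripper": 0.4, "dp": [0.7, 0, 0.2], "rot": [0, 0, 0]},
    {"gripper": 0.4, "dp": [0.1, 0, 0], "rot": [0, 0, 0]}
  ]
}}

```text
time: 2.87
position: [0.5065, -0.2016, 0.0032]
orientation: [[0.009, 0.362, -0.932], [-0.004, -0.932, -0.362], [-1.0, 0.007, -0.007]]
force: [-0.7, 0.1, -1.1]
width: 0.0364
```

>>> {"method": "carry_out", "body": {
  "targets": [
    {"gripper": 0, "dp": [0, 0, 0], "rot": [0, 0, 0]},
    {"gripper": 0, "dp": [0, 0, 0], "rot": [0, 0, 0]},
    {"gripper": 0, "dp": [0, 0, 0], "rot": [0, 0, 0]},
    {"gripper": 0, "dp": [0, 0, 0], "rot": [0, 0, 0]},
    {"gripper": 0, "dp": [0, 0, 0], "rot": [0, 0, 0]}
  ]
}}

```text
time: 3.28
position: [0.5058, -0.2013, 0.0022]
orientation: [[0.007, 0.362, -0.932], [-0.003, -0.932, -0.362], [-1.0, 0.005, -0.006]]
force: [-0.7, 0.1, -1.1]
width: 0.0218
```

>>> {"method": "carry_out", "body": {
  "targets": [
    {"gripper": 0, "dp": [-2, 0, 0], "rot": [0, 0, 0]},
    {"gripper": 0, "dp": [-3, 0, 0], "rot": [0, 0, 0]},
    {"gripper": 0, "dp": [-3, 0, 0], "rot": [0, 0, 0]},
    {"gripper": 0, "dp": [0, 0, 1], "rot": [5.5, 0, 0]},
    {"gripper": 0, "dp": [0, 0, 1], "rot": [5.5, 0, 0]},
    {"gripper": 0, "dp": [0, 0, 1], "rot": [5.5, 0, 0]},
    {"gripper": 0, "dp": [0, 0, 0], "rot": [5.5, 0, 0]},
    {"gripper": 0, "dp": [0, 0, 0], "rot": [0, 0, 0]}
  ]
}}

```text
time: 3.95
position: [0.474, -0.2088, 0.0845]
orientation: [[0.004, -0.029, -1.0], [-0.002, -1.0, 0.029], [-1.0, 0.002, -0.004]]
force: [0.1, -1.2, -4.1]
width: 0.0218
```

>>> {"method": "carry_out", "body": {
  "targets": [
    {"gripper": 0, "dp": [0, -3, 0], "rot": [0, 0, 0]},
    {"gripper": 0, "dp": [0, -3.6, 0], "rot": [0, 0, 0]},
    {"gripper": 0, "dp": [0, -3.6, 0], "rot": [0, 0, 0]},
    {"gripper": 0, "dp": [0, -3.6, 0], "rot": [0, 0, 0]},
    {"gripper": 0, "dp": [0, -3.6, 0], "rot": [0, 0, 0]},
    {"gripper": 0, "dp": [0, -3.6, 0], "rot": [0, 0, 0]},
    {"gripper": 0, "dp": [0, -3.6, 0], "rot": [0, 0, 0]},
    {"gripper": 0, "dp": [0, -3.6, 0], "rot": [0, 0, 0]},
    {"gripper": 0, "dp": [0, -3.6, 0], "rot": [0, 0, 0]},
    {"gripper": 0, "dp": [0, -3, 0], "rot": [0, 0, 0]},
    {"gripper": 0, "dp": [0, 0, 0], "rot": [0, 0, 0]},
    {"gripper": 0, "dp": [0, 0, 0], "rot": [0, 0, 0]}
  ]
}}

```text
time: 4.95
position: [0.4805, 0.1543, 0.0814]
orientation: [[0.006, 0.011, -1.0], [-0.003, -1.0, -0.011], [-1.0, 0.003, -0.005]]
force: [-0.0, -0.5, -4.9]
width: 0.0219
```

Run:
```python
from h import *
np.set_printoptions(precision=4,suppress=True)
o,f=snap("2"); print(o["time"],o["position"],o["orientation"],o["force"])
```

```text
4.95 [0.4805 0.1543 0.0814] [[ 0.0055  0.0111 -0.9999]
 [-0.0033 -0.9999 -0.0111]
 [-1.      0.0034 -0.0055]] [-0.0078 -0.5167 -4.8641]
```

View pics/wrist2.png

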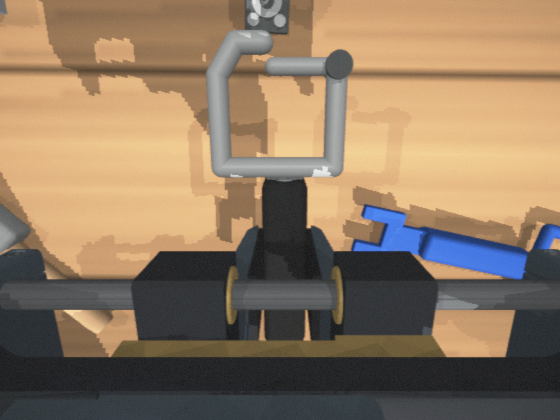

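Run:
```python
from h import *
np.set_printoptions(precision=4,suppress=True)
im=cv2.imread("pics/wrist2.png")[0:110,190:370]
cv2.imwrite("pics/c4.png",cv2.resize(im,None,fx=4.4,fy=4.4,interpolation=cv2.INTER_CUBIC))
d=np.load("pics/wrist2.npz");Ro,p=d["ori"],d["pos"]
zc=p[2]+.0098
for k,uv,z in [("hinge",(341,64),zc+.005),("gate tip",(270,66),zc),("nose",(268,42),zc),("backL",(216,168),zc),("backR",(340,168),zc),("trackL",(245,32),.003),("trackR",(289,32),.003),("collar",(267,8),.006)]:
    v=wplane("2",uv,z);print(k,v,"tool cm",Ro.T@(v-p)*100)
```

```text
hinge [0.5784 0.1293 0.0962] tool cm [-1.4176  2.6132 -9.7705]
gate tip [0.5779 0.161  0.0912] tool cm [-0.9284 -0.5517 -9.7527]
nose [0.5879 0.1619 0.0912] tool cm [ -0.9232  -0.6304 -10.7536]
backL [0.5307 0.1877 0.0912] tool cm [-0.9633 -3.2735 -5.0686]
backR [0.5314 0.1263 0.0912] tool cm [-0.9426  2.8625 -5.066 ]
trackL [0.6117 0.1815 0.003 ] tool cm [  7.9059  -2.5966 -13.1059]
trackR [0.612  0.1512 0.003 ] tool cm [  7.9161   0.4355 -13.1094]
collar [0.6257 0.1662 0.006 ] tool cm [  7.6187  -1.0473 -14.4959]
```

View pics/c4.png

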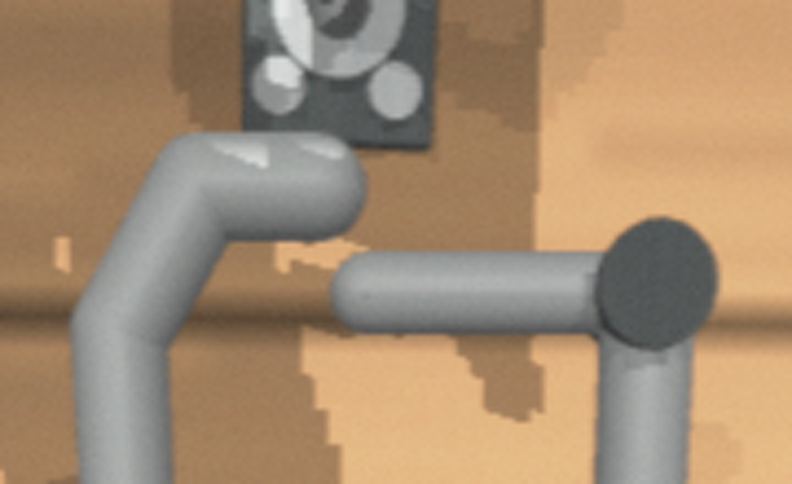

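>>> {"method": "carry_out", "body": {
  "targets": [
    {"gripper": 0, "dp": [1, -1.9, -1], "rot": [1.6, 0, 0]},
    {"gripper": 0, "dp": [2, 0, -1], "rot": [0, 0, 0]},
    {"gripper": 0, "dp": [2, 0, 0], "rot": [0, 0, 0]},
    {"gripper": 0, "dp": [1, 0, 0], "rot": [0, 0, 0]},
    {"gripper": 0, "dp": [0, 0, 0], "rot": [0, 0, 0]},
    {"gripper": 0, "dp": [0, 0, 0], "rot": [0, 0, 0]}
  ]
}}

```text
time: 5.5
position: [0.5024, 0.1693, 0.0196]
orientation: [[0.006, -0.014, -1.0], [-0.004, -1.0, 0.014], [-1.0, 0.004, -0.006]]
force: [0.5, -0.5, -4.2]
width: 0.0218
```

>>> {"method": "carry_out", "body": {
  "targets": [
    {"gripper": 0, "dp": [1.1, -0.5, 0], "rot": [0, 0, 0]},
    {"gripper": 0, "dp": [0, 0, 0], "rot": [0, 0, 0]},
    {"gripper": 0, "dp": [0, 0, 0], "rot": [0, 0, 0]}
  ]
}}

```text
time: 5.75
position: [0.5031, 0.1737, 0.0093]
orientation: [[0.007, -0.015, -1.0], [-0.003, -1.0, 0.015], [-1.0, 0.003, -0.007]]
force: [0.4, 0.7, -4.3]
width: 0.0217
```

Run:
```python
from h import *
np.set_printoptions(precision=4,suppress=True)
o,f=snap("3"); print(o["time"],o["position"],o["orientation"],o["force"])
for n in ("scene","side"): snap("3",n)
im=cv2.imread("pics/side3.png")[220:280,190:280]
cv2.imwrite("pics/c5.png",cv2.resize(im,None,fx=8,fy=8,interpolation=cv2.INTER_CUBIC))
```

```text
5.75 [0.5031 0.1737 0.0093] [[ 0.007  -0.0149 -0.9999]
 [-0.0034 -0.9999  0.0148]
 [-1.      0.0033 -0.0071]] [ 0.3863  0.6928 -4.2598]
```

View pics/wrist3.png

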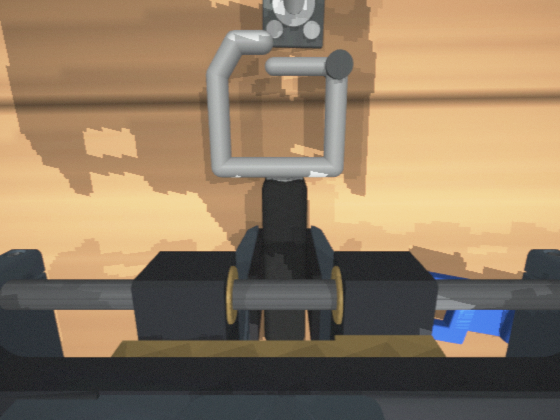

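View pics/c5.png

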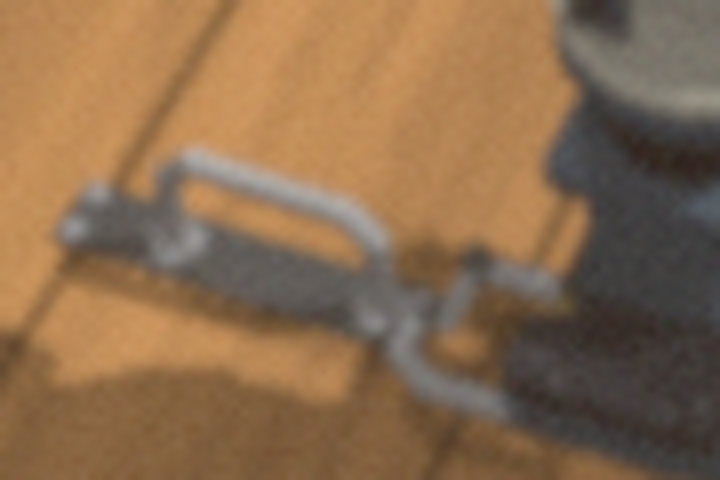

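>>> {"method": "carry_out", "body": {
  "targets": [
    {"gripper": 0, "dp": [0, 0, -0.7], "rot": [0, 0, 0]},
    {"gripper": 0, "dp": [0, 0, -0.7], "rot": [0, 0, 0]},
    {"gripper": 0, "dp": [0, 0, 0], "rot": [0, 0, 0]}
  ]
}}

```text
time: 6.15
position: [0.5188, 0.1737, 0.0105]
orientation: [[0.009, -0.014, -1.0], [-0.003, -1.0, 0.014], [-1.0, 0.003, -0.009]]
force: [0.6, 0.0, -4.9]
width: 0.0215
```

>>> {"method": "carry_out", "body": {
  "targets": [
    {"gripper": 0, "dp": [0, 0, -0.3], "rot": [0, 0, 0]},
    {"gripper": 0, "dp": [0, 0, 0], "rot": [0, 0, 0]}
  ]
}}

```text
time: 6.32
position: [0.5231, 0.1737, 0.0108]
orientation: [[0.01, -0.015, -1.0], [-0.003, -1.0, 0.014], [-1.0, 0.003, -0.01]]
force: [-0.1, -0.2, -5.8]
width: 0.0214
```

>>> {"method": "carry_out", "body": {
  "targets": [
    {"gripper": 0, "dp": [0, 0, -0.3], "rot": [0, 0, 0]},
    {"gripper": 0, "dp": [0, 0, 0], "rot": [0, 0, 0]}
  ]
}}

```text
time: 6.48
position: [0.5257, 0.1734, 0.0107]
orientation: [[0.008, -0.015, -1.0], [-0.003, -1.0, 0.015], [-1.0, 0.003, -0.008]]
force: [-2.7, -0.8, -3.3]
width: 0.022
```

Run:
```python
from h import *
np.set_printoptions(precision=4,suppress=True)
o,f=snap("4"); print(o["time"],o["position"],o["orientation"],o["force"])
```

```text
6.4833 [0.5257 0.1734 0.0107] [[ 0.0083 -0.0147 -0.9999]
 [-0.0031 -0.9999  0.0147]
 [-1.      0.003  -0.0083]] [-2.7089 -0.814  -3.3097]
```

View pics/wrist4.png

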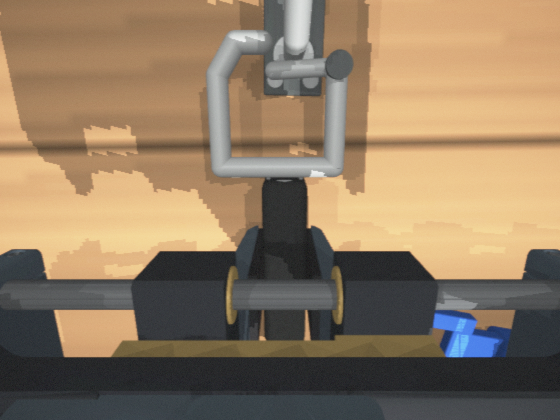

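>>> {"method": "carry_out", "body": {
  "targets": [
    {"gripper": 0, "dp": [0.1, 0, -0.4], "rot": [0, 0, 0]},
    {"gripper": 0, "dp": [0, 0, -0.4], "rot": [0, 0, 0]},
    {"gripper": 0, "dp": [0, 0, 0], "rot": [0, 0, 0]}
  ]
}}

```text
time: 6.78
position: [0.5321, 0.1731, 0.0092]
orientation: [[0.005, -0.014, -1.0], [-0.004, -1.0, 0.014], [-1.0, 0.004, -0.005]]
force: [-3.4, -2.3, -3.6]
width: 0.0213
```

>>> {"method": "carry_out", "body": {
  "targets": [
    {"gripper": 0, "dp": [0.1, 0, -0.4], "rot": [0, 0, 0]},
    {"gripper": 0, "dp": [0, 0, 0], "rot": [0, 0, 0]}
  ]
}}

```text
time: 6.95
position: [0.5355, 0.1728, 0.0079]
orientation: [[0.003, -0.015, -1.0], [-0.004, -1.0, 0.015], [-1.0, 0.004, -0.003]]
force: [-2.8, -3.9, -5.0]
width: 0.0215
```

Run:
```python
from h import *
np.set_printoptions(precision=4,suppress=True)
o,f=snap("5"); print(o["time"],o["position"],o["orientation"],o["force"])
```

```text
6.95 [0.5355 0.1728 0.0079] [[ 0.0028 -0.0146 -0.9999]
 [-0.0042 -0.9999  0.0146]
 [-1.      0.0041 -0.0029]] [-2.8234 -3.8557 -5.0181]
```

View pics/wrist5.png

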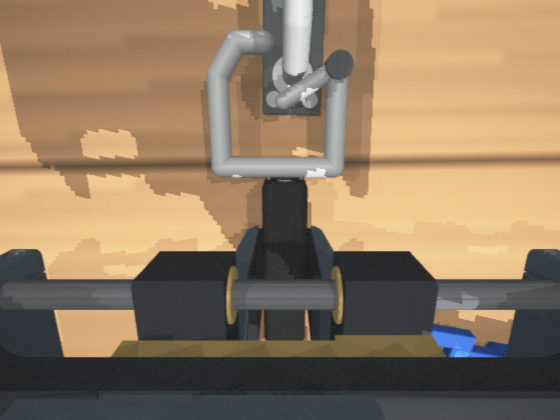

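>>> {"method": "carry_out", "body": {
  "targets": [
    {"gripper": 0, "dp": [0, 0, -0.4], "rot": [0, 0, 0]},
    {"gripper": 0, "dp": [0, 0, -0.4], "rot": [0, 0, 0]},
    {"gripper": 0, "dp": [0, 0, 0], "rot": [0, 0, 0]},
    {"gripper": 0, "dp": [0, 0, 0], "rot": [0, 0, 0]}
  ]
}}

```text
time: 7.33
position: [0.5415, 0.1717, 0.0074]
orientation: [[-0.001, -0.015, -1.0], [-0.005, -1.0, 0.015], [-1.0, 0.005, 0.001]]
force: [-3.4, -3.2, -3.7]
width: 0.0218
```

Run:
```python
from h import *
np.set_printoptions(precision=4,suppress=True)
o,f=snap("6"); print(o["time"],o["position"],o["orientation"],o["force"])
```

```text
7.3333 [0.5415 0.1717 0.0074] [[-0.0007 -0.0151 -0.9999]
 [-0.0055 -0.9999  0.0151]
 [-1.      0.0055  0.0007]] [-3.4119 -3.1578 -3.7195]
```

View pics/wrist6.png

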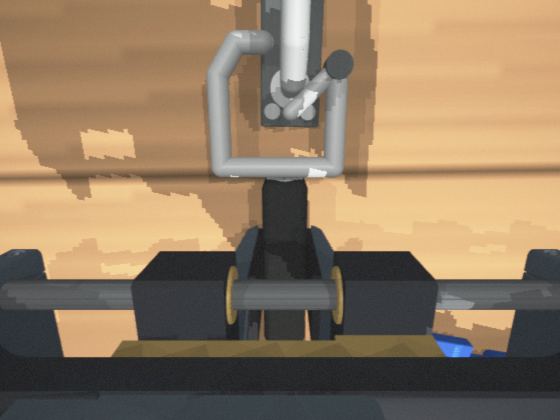

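>>> {"method": "carry_out", "body": {
  "targets": [
    {"gripper": 0, "dp": [0, 0, -0.4], "rot": [0, 0, 0]},
    {"gripper": 0, "dp": [0, 0.4, -0.2], "rot": [0, 0, 0]},
    {"gripper": 0, "dp": [0, 0.4, 0], "rot": [0, 0, 0]},
    {"gripper": 0, "dp": [0, 0.4, 0], "rot": [0, 0, 0]},
    {"gripper": 0, "dp": [0, 0, 0], "rot": [0, 0, 0]}
  ]
}}

```text
time: 7.8
position: [0.5468, 0.1586, 0.0074]
orientation: [[-0.001, -0.014, -1.0], [-0.005, -1.0, 0.014], [-1.0, 0.005, 0.001]]
force: [-0.2, -2.8, -5.0]
width: 0.0216
```

Run:
```python
from h import *
np.set_printoptions(precision=4,suppress=True)
o,f=snap("7"); print(o["time"],o["position"],o["orientation"],o["force"])
```

```text
7.8 [0.5468 0.1586 0.0074] [[-0.0009 -0.0144 -0.9999]
 [-0.0055 -0.9999  0.0144]
 [-1.      0.0055  0.0008]] [-0.2136 -2.8203 -5.0017]
```

View pics/wrist7.png

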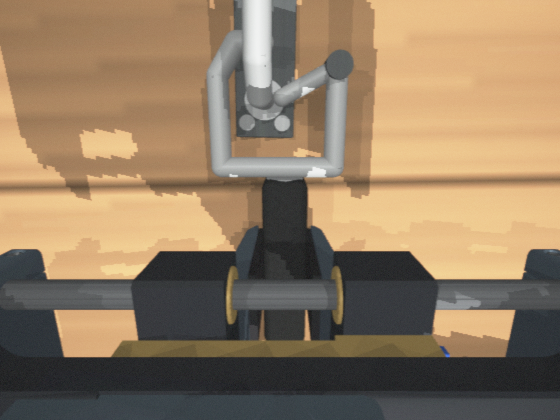

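>>> {"method": "carry_out", "body": {
  "targets": [
    {"gripper": 0, "dp": [0, 0.35, -0.1], "rot": [0, 0, 0]},
    {"gripper": 0, "dp": [0, 0.3, 0], "rot": [0, 0, 0]},
    {"gripper": 0, "dp": [0, 0, 0], "rot": [0, 0, 0]},
    {"gripper": 0, "dp": [0, 0, 0], "rot": [0, 0, 0]}
  ]
}}

```text
time: 8.18
position: [0.5496, 0.152, 0.0081]
orientation: [[0.003, -0.015, -1.0], [-0.004, -1.0, 0.015], [-1.0, 0.004, -0.003]]
force: [-0.1, -0.1, -5.1]
width: 0.0219
```

Run:
```python
from h import *
np.set_printoptions(precision=4,suppress=True)
o,f=snap("8"); print(o["time"],o["position"],o["orientation"],o["force"])
```

```text
8.1833 [0.5496 0.152  0.0081] [[ 0.0029 -0.0148 -0.9999]
 [-0.0045 -0.9999  0.0148]
 [-1.      0.0044 -0.0029]] [-0.13   -0.0861 -5.0863]
```

View pics/wrist8.png

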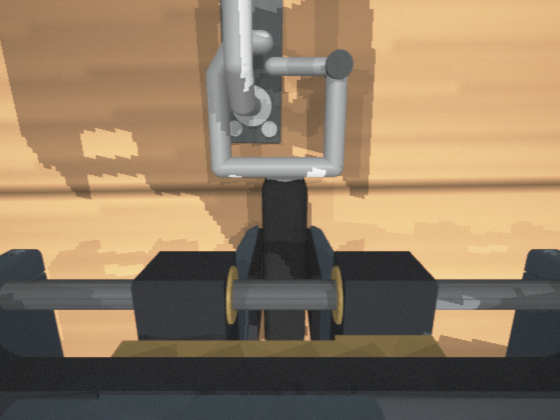

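>>> {"method": "carry_out", "body": {
  "targets": [
    {"gripper": 0, "dp": [0.1, 0, 0.4], "rot": [0, 0, 0]},
    {"gripper": 0, "dp": [0.1, 0, 0.4], "rot": [0, 0, 0]},
    {"gripper": 0, "dp": [0.1, 0, 0.4], "rot": [0, 0, 0]},
    {"gripper": 0, "dp": [0, 0, 0], "rot": [0, 0, 0]}
  ]
}}

```text
time: 8.57
position: [0.5364, 0.1527, 0.0048]
orientation: [[0.003, -0.014, -1.0], [-0.004, -1.0, 0.014], [-1.0, 0.004, -0.003]]
force: [-0.6, -0.5, -4.5]
width: 0.0216
```

>>> {"method": "carry_out", "body": {
  "targets": [
    {"gripper": 0, "dp": [0, 0, 0.2], "rot": [0, 0, 0]},
    {"gripper": 0, "dp": [0, 0, 0.2], "rot": [0, 0, 0]}
  ]
}}

```text
time: 8.73
position: [0.5323, 0.1529, 0.0048]
orientation: [[0.004, -0.014, -1.0], [-0.004, -1.0, 0.014], [-1.0, 0.004, -0.004]]
force: [6.9, 0.0, -5.8]
width: 0.0216
```

>>> {"method": "carry_out", "body": {
  "targets": [
    {"gripper": 0, "dp": [0, 0, 0.2], "rot": [0, 0, 0]}
  ]
}}

```text
time: 8.82
position: [0.5313, 0.1531, 0.005]
orientation: [[0.006, -0.014, -1.0], [-0.004, -1.0, 0.014], [-1.0, 0.004, -0.006]]
force: [7.9, -1.3, -8.5]
width: 0.0223
```

>>> {"method": "carry_out", "body": {
  "targets": [
    {"gripper": 0, "dp": [0, 0, 0.15], "rot": [0, 0, 0]}
  ]
}}

```text
time: 8.9
position: [0.531, 0.1532, 0.0052]
orientation: [[0.009, -0.014, -1.0], [-0.004, -1.0, 0.014], [-1.0, 0.003, -0.009]]
force: [7.4, -1.2, -8.5]
width: 0.0218
```

>>> {"method": "carry_out", "body": {
  "targets": [
    {"gripper": 0, "dp": [0, 0, 0.15], "rot": [0, 0, 0]}
  ]
}}

```text
time: 8.98
position: [0.531, 0.1533, 0.0054]
orientation: [[0.012, -0.014, -1.0], [-0.003, -1.0, 0.014], [-1.0, 0.003, -0.012]]
force: [8.4, -1.5, -8.4]
width: 0.0219
```

>>> {"method": "carry_out", "body": {
  "targets": [
    {"gripper": 0, "dp": [0, 0, 0.15], "rot": [0, 0, 0]}
  ]
}}

```text
time: 9.07
position: [0.531, 0.1534, 0.0057]
orientation: [[0.015, -0.015, -1.0], [-0.003, -1.0, 0.015], [-1.0, 0.003, -0.015]]
force: [7.8, -2.7, -8.5]
width: 0.0218
```

>>> {"method": "carry_out", "body": {
  "targets": [
    {"gripper": 0, "dp": [0, 0, 0.15], "rot": [0, 0, 0]}
  ]
}}

```text
time: 9.15
position: [0.531, 0.1535, 0.0059]
orientation: [[0.017, -0.015, -1.0], [-0.003, -1.0, 0.015], [-1.0, 0.002, -0.018]]
force: [6.8, -1.9, -8.8]
width: 0.0217
```

>>> {"method": "carry_out", "body": {
  "targets": [
    {"gripper": 0, "dp": [0, 0, 0.22], "rot": [0, -0.5, 0]}
  ]
}}

```text
time: 9.23
position: [0.5307, 0.1536, 0.0063]
orientation: [[0.013, -0.015, -1.0], [-0.002, -1.0, 0.015], [-1.0, 0.002, -0.013]]
force: [10.7, -2.6, -7.4]
width: 0.022
```

>>> {"method": "carry_out", "body": {
  "targets": [
    {"gripper": 0, "dp": [0, 0, 0.27], "rot": [0, -0.5, 0]}
  ]
}}

```text
time: 9.32
position: [0.5307, 0.1537, 0.0068]
orientation: [[0.009, -0.016, -1.0], [-0.001, -1.0, 0.016], [-1.0, 0.001, -0.009]]
force: [13.6, -3.8, -8.6]
width: 0.0218
```

>>> {"method": "carry_out", "body": {
  "targets": [
    {"gripper": 0, "dp": [0, 0, 0.27], "rot": [0, -0.5, 0]}
  ]
}}

```text
time: 9.4
position: [0.5307, 0.1538, 0.0073]
orientation: [[0.005, -0.016, -1.0], [-0.001, -1.0, 0.016], [-1.0, 0.001, -0.005]]
force: [12.1, -4.3, -8.8]
width: 0.0213
```

>>> {"method": "carry_out", "body": {
  "targets": [
    {"gripper": 0, "dp": [0.05, 0.02, 0.3], "rot": [0, -0.3, 0]},
    {"gripper": 0, "dp": [0.05, 0.02, 0.3], "rot": [0, -0.3, 0]}
  ]
}}

```text
time: 9.57
position: [0.5306, 0.1537, 0.0075]
orientation: [[0.005, -0.017, -1.0], [0.001, -1.0, 0.017], [-1.0, -0.001, -0.005]]
force: [12.8, -1.5, -9.1]
width: 0.022
```

>>> {"method": "carry_out", "body": {
  "targets": [
    {"gripper": 0, "dp": [0.05, 0.02, 0.3], "rot": [0, -0.3, 0]},
    {"gripper": 0, "dp": [0.05, 0.02, 0.3], "rot": [0, -0.3, 0]}
  ]
}}

```text
time: 9.73
position: [0.5306, 0.1538, 0.0076]
orientation: [[0.006, -0.018, -1.0], [0.002, -1.0, 0.018], [-1.0, -0.002, -0.006]]
force: [13.2, -0.9, -8.2]
width: 0.0216
```

>>> {"method": "carry_out", "body": {
  "targets": [
    {"gripper": 0, "dp": [0.05, 0.02, 0.3], "rot": [0, -0.2, 0]},
    {"gripper": 0, "dp": [0.05, 0.02, 0.3], "rot": [0, -0.2, 0]}
  ]
}}

```text
time: 9.9
position: [0.5306, 0.1538, 0.0077]
orientation: [[0.01, -0.019, -1.0], [0.004, -1.0, 0.019], [-1.0, -0.004, -0.009]]
force: [12.5, -0.6, -9.4]
width: 0.0218
```

>>> {"method": "carry_out", "body": {
  "targets": [
    {"gripper": 0, "dp": [0.05, 0.02, 0.34], "rot": [0, -0.3, 0]},
    {"gripper": 0, "dp": [0.05, 0.02, 0.34], "rot": [0, -0.3, 0]},
    {"gripper": 0, "dp": [0.05, 0.02, 0.34], "rot": [0, -0.3, 0]}
  ]
}}

```text
time: 10.15
position: [0.5304, 0.1541, 0.0081]
orientation: [[0.013, -0.02, -1.0], [0.007, -1.0, 0.02], [-1.0, -0.007, -0.012]]
force: [14.9, -2.2, -9.2]
width: 0.0216
```

>>> {"method": "carry_out", "body": {
  "targets": [
    {"gripper": 0, "dp": [0.05, 0.02, 0.35], "rot": [0, -0.3, 0]},
    {"gripper": 0, "dp": [0.05, 0.02, 0.35], "rot": [0, -0.3, 0]},
    {"gripper": 0, "dp": [0.05, 0.02, 0.35], "rot": [0, -0.3, 0]}
  ]
}}

```text
time: 10.4
position: [0.5303, 0.1543, 0.0086]
orientation: [[0.016, -0.022, -1.0], [0.009, -1.0, 0.022], [-1.0, -0.01, -0.016]]
force: [14.7, -2.2, -8.1]
width: 0.0218
```

>>> {"method": "carry_out", "body": {
  "targets": [
    {"gripper": 0, "dp": [0.05, 0.02, 0.35], "rot": [0, -0.35, 0]},
    {"gripper": 0, "dp": [0.05, 0.02, 0.35], "rot": [0, -0.35, 0]},
    {"gripper": 0, "dp": [0.05, 0.02, 0.35], "rot": [0, -0.35, 0]}
  ]
}}

```text
time: 10.65
position: [0.5302, 0.1545, 0.009]
orientation: [[0.017, -0.023, -1.0], [0.012, -1.0, 0.023], [-1.0, -0.013, -0.017]]
force: [14.5, -1.9, -8.1]
width: 0.0221
```

>>> {"method": "carry_out", "body": {
  "targets": [
    {"gripper": 0, "dp": [0.05, 0.02, 0.35], "rot": [0, -0.35, 0]},
    {"gripper": 0, "dp": [0.05, 0.02, 0.35], "rot": [0, -0.35, 0]},
    {"gripper": 0, "dp": [0.05, 0.02, 0.35], "rot": [0, -0.35, 0]}
  ]
}}

```text
time: 10.9
position: [0.5302, 0.1547, 0.0095]
orientation: [[0.018, -0.025, -1.0], [0.015, -1.0, 0.025], [-1.0, -0.015, -0.017]]
force: [14.2, -1.9, -9.1]
width: 0.022
```

>>> {"method": "carry_out", "body": {
  "targets": [
    {"gripper": 0, "dp": [0.05, 0.02, 0.35], "rot": [0, -0.35, 0]},
    {"gripper": 0, "dp": [0.05, 0.02, 0.35], "rot": [0, -0.35, 0]},
    {"gripper": 0, "dp": [0.05, 0.02, 0.35], "rot": [0, -0.35, 0]}
  ]
}}

```text
time: 11.15
position: [0.5301, 0.1548, 0.0099]
orientation: [[0.019, -0.026, -0.999], [0.018, -0.999, 0.026], [-1.0, -0.018, -0.018]]
force: [14.5, -2.9, -8.5]
width: 0.022
```

Run:
```python
from h import *
np.set_printoptions(precision=4,suppress=True)
o,f=snap("9"); print(o["time"],o["position"],o["orientation"],o["force"],o["wrist_torque"])
```

```text
11.15 [0.5301 0.1548 0.0099] [[ 0.0187 -0.0261 -0.9995]
 [ 0.0176 -0.9995  0.0265]
 [-0.9997 -0.0181 -0.0182]] [14.5339 -2.9391 -8.5281] [-0.5097 -2.2053 -0.4872]
```

View pics/wrist9.png

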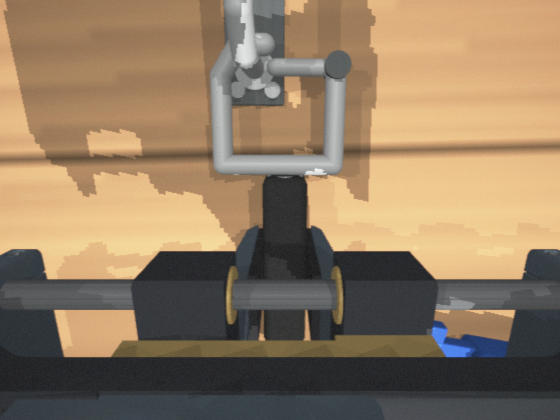

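>>> {"method": "carry_out", "body": {
  "targets": [
    {"gripper": 0, "dp": [0, 0, -0.3], "rot": [0, -0.5, 0.5]},
    {"gripper": 0, "dp": [0.2, 0, -0.2], "rot": [0, -0.6, 0.5]},
    {"gripper": 0, "dp": [0.2, 0, 0], "rot": [0, 0, 0]},
    {"gripper": 0, "dp": [0, 0, 0], "rot": [0, 0, 0]},
    {"gripper": 0, "dp": [0, 0, 0], "rot": [0, 0, 0]}
  ]
}}

```text
time: 11.62
position: [0.5361, 0.1548, 0.0058]
orientation: [[-0.001, -0.026, -1.0], [-0.0, -1.0, 0.026], [-1.0, 0.001, 0.001]]
force: [-0.2, 0.9, -5.3]
width: 0.0221
```

Run:
```python
from h import *
np.set_printoptions(precision=4,suppress=True)
o,f=snap("10"); print(o["time"],o["position"],o["orientation"],o["force"],o["wrist_torque"])
```

```text
11.6167 [0.5361 0.1548 0.0058] [[-0.0012 -0.0264 -0.9997]
 [-0.0005 -0.9997  0.0264]
 [-1.      0.0005  0.0012]] [-0.159   0.8602 -5.3194] [-0.0112  0.019   0.018 ]
```

View pics/wrist10.png

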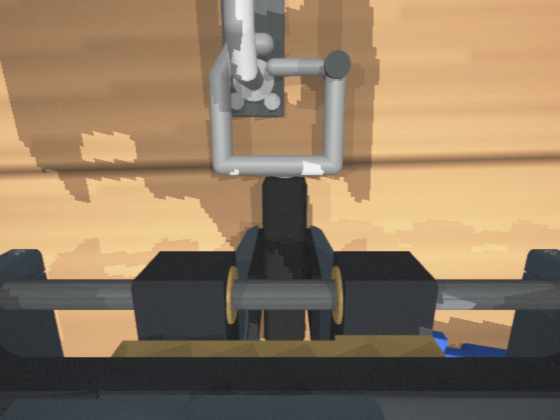

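Gate shut, bar in the pocket. I'll lower until it meets the bench, then let go.

>>> {"method": "carry_out", "body": {
  "targets": [
    {"gripper": 0, "dp": [0.2, 0, 0], "rot": [0, 0, 0]},
    {"gripper": 0, "dp": [0.1, 0, 0], "rot": [0, 0, 0]},
    {"gripper": 0, "dp": [0, 0, 0], "rot": [0, 0, 0]}
  ]
}}

```text
time: 11.92
position: [0.5352, 0.1547, 0.0032]
orientation: [[-0.001, -0.026, -1.0], [-0.0, -1.0, 0.026], [-1.0, 0.0, 0.001]]
force: [1.0, -0.8, -2.8]
width: 0.0215
```

>>> {"method": "carry_out", "body": {
  "targets": [
    {"gripper": 0, "dp": [0.05, 0, 0], "rot": [0, 0, 0]},
    {"gripper": 0, "dp": [0, 0, 0], "rot": [0, 0, 0]}
  ]
}}

```text
time: 12.08
position: [0.5352, 0.1547, 0.0031]
orientation: [[-0.001, -0.026, -1.0], [-0.0, -1.0, 0.026], [-1.0, 0.0, 0.001]]
force: [-0.5, -0.6, -1.6]
width: 0.0222
```

>>> {"method": "carry_out", "body": {
  "targets": [
    {"gripper": 0.3, "dp": [0, 0, 0], "rot": [0, 0, 0]},
    {"gripper": 0.6, "dp": [0, 0, 0], "rot": [0, 0, 0]},
    {"gripper": 0.6, "dp": [0, 0, 0], "rot": [0, 0, 0]},
    {"gripper": 0.6, "dp": [0, 0, 0], "rot": [0, 0, 0]},
    {"gripper": 0.6, "dp": [0, 0, 0], "rot": [0, 0, 0]},
    {"gripper": 0.6, "dp": [0, 0, 0], "rot": [0, 0, 0]}
  ]
}}

```text
time: 12.58
position: [0.5353, 0.1548, 0.0031]
orientation: [[-0.0, -0.026, -1.0], [0.0, -1.0, 0.026], [-1.0, -0.0, 0.0]]
force: [0.3, 0.6, 0.2]
width: 0.0541
```

>>> {"method": "carry_out", "body": {
  "targets": [
    {"gripper": 0.6, "dp": [-1, 0, 0], "rot": [0, 0, 0]},
    {"gripper": 0.6, "dp": [-2, 0, 0], "rot": [0, 0, 0]},
    {"gripper": 0.6, "dp": [-3, 0, 0], "rot": [0, 0, 0]},
    {"gripper": 0.6, "dp": [-3, 0, 0], "rot": [0, 0, 0]},
    {"gripper": 0.6, "dp": [-3, 0, 0], "rot": [0, 0, 0]},
    {"gripper": 0.6, "dp": [0, 0, 0], "rot": [0, 0, 0]},
    {"gripper": 0.6, "dp": [0, 0, 0], "rot": [0, 0, 0]}
  ]
}}

```text
time: 13.17
position: [0.5343, 0.1546, 0.1313]
orientation: [[-0.002, -0.026, -1.0], [-0.0, -1.0, 0.026], [-1.0, 0.0, 0.002]]
force: [0.2, 0.4, -1.0]
width: 0.0549
```

Run:
```python
from h import *
np.set_printoptions(precision=4,suppress=True)
o,f=snap("11"); print(o["time"],o["position"],o["force"],o["width"])
snap("11","side");snap("11","scene")
im=cv2.imread("pics/side11.png")[220:290,190:310]
cv2.imwrite("pics/c6.png",cv2.resize(im,None,fx=6,fy=6,interpolation=cv2.INTER_CUBIC))
```

```text
13.1667 [0.5343 0.1546 0.1313] [ 0.2171  0.3866 -1.0244] 0.05487290049430016
```

View pics/wrist11.png

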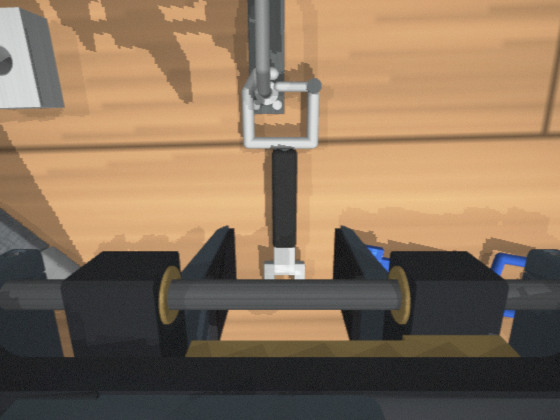

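View pics/c6.png

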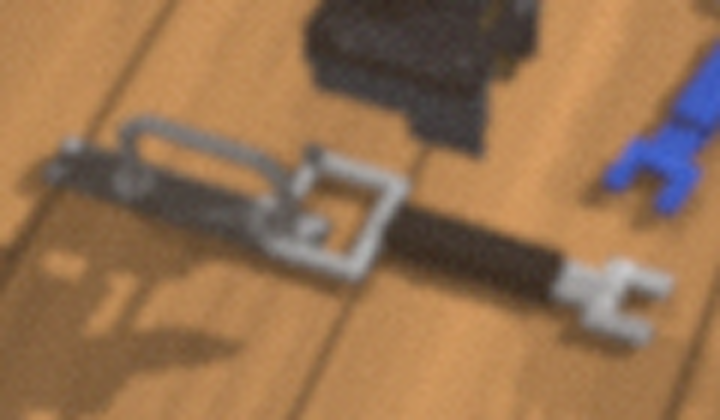

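Run:
```python
from h import *
im=cv2.imread("pics/wrist11.png")[60:160,225:345]
cv2.imwrite("pics/c7.png",cv2.resize(im,None,fx=6,fy=6,interpolation=cv2.INTER_CUBIC))
for k,uv,z in [("front",(284,151),.024),("rear",(285,247),.024),("backL",(249,143),.012),("backR",(314,143),.012),("hinge",(314,87),.014),("upright base",(266,96),.006)]: print(k,wplane("11",uv,z).round(4))
```

```text
front [0.5809 0.1525 0.024 ]
rear [0.4941 0.1538 0.024 ]
backL [0.5873 0.1828 0.012 ]
backR [0.5858 0.1262 0.012 ]
hinge [0.6317 0.1263 0.014 ]
upright base [0.6261 0.1667 0.006 ]
```

View pics/c7.png

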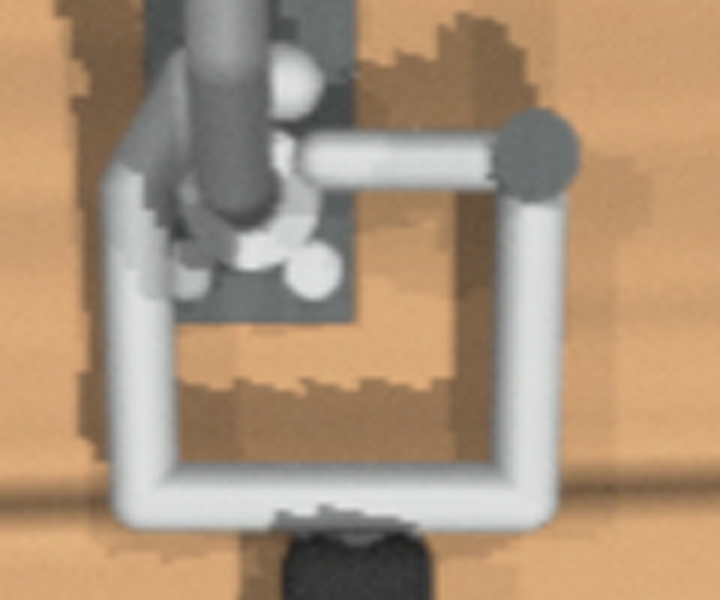

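```bash
python3 -c "
from station import workorder,get_obs
print(get_obs()['force'],get_obs()['time']); print(workorder.sign_off())"
```

```text
[-0.80013779 -0.67213358  0.07585361] 13.3167
the job is handed in; nothing more can be done
None
```

The spanner is clipped onto the eye's near upright, lying on the bench and let go, and I handed the job in at about 13.3 s. No verdict was reported.

- **Clipping:** I pressed the gate against the upright until it had swung about 45° by eye. Then I shifted the hook sideways to put the bar behind the nose, and the gate snapped shut. The measured force was about 3–5 N throughout.
- **Tug:** I pulled back at 12–15 N for about 1.9 s, the last second or so at about 14.5 N. Read between moves, it never went above about 15 N. The gate was shut in the picture taken under load. The eye was already within a millimetre or so of its near stop and did not move at more than twice its drag.
- **Last checks:** The final wrist picture shows the gate shut and the upright about 88 mm ahead of the handle centre and 13 mm to its left. I lowered the spanner until the bench took most of its weight, then lifted the open gripper about 13 cm clear. I did not go near the jar, block or brush.
- **Slight disagreements:** During the tug the tool tilted by up to about 1.5°, and the vertical force read about 3.5 N more than the spanner's weight. I straightened the tool before lowering. Camera measurements of the hook differed from the nominal sizes by about 1–3 mm.

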